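Spring the instep block of a shoe last and trap it

TASK

The instep block of the small shoe last has to come off: press the brass thumb plate on its heel down with one fingertip, so that its spring kicks the instep block off its catch, and have the other finger standing just ahead of the block's nose, over its seat, to trap the block there before it slides away over the toe. Finish like that: program over, block lying on its seat, free of the catch, still held back against its spring by the finger. Nothing is pinched or lifted, the last stays standing where it is, and everything else on the bench is left alone.

Things in the scene. Friction and masses are not known exactly. Their poses are not given: they have to be found in the camera images.
- last: small loose wooden shoe last, 0.4-0.6 kg, standing on its sole: 204 long, 72 wide; the two other lasts are larger and have no thumb plate. Origin on the bench under the middle of its length; +x to the toe, +y left, +z up. Heel end x -102, toe end x +102. From x -95 to -50 its heel has a flat top 63 high with the thumb plate on it; then a step up to the block's seat
- step (a point): top of the step where the seat begins, mid-width: x -50, 76 high in the last's frame (mm). A finger pressing the plate must stay on the heel side of it. From here the seat, a slick ramp 38 wide, falls 13 degrees towards the toe. Guide lips 3 high and 3 thick run beside the block from x -48 to x +16: it can only slide toeward
- seat_end (a point): toe end of the seat, mid-width: x +32, 57 high in the last's frame (mm). Beyond it the instep falls away more steeply, down to a toe 20 high
- block: instep block: loose pale wooden wedge, 45 g, on the seat; 50 long, 26 wide, 27 high at its heel end, blunt nose 17 high. Origin mid-underside, axes as the last's; it starts at x -23, y 0, z 69 in the last's frame (mm), its heel face at x -46 to -40, its top 97 above the bench. A catch under its heel end holds it till the plate is about 4 mm down; once 10 mm on, the catch cannot retake it
- nose (a point): lower front edge of the block's nose, 6 above the seat, mid-width: starts at x -1 in the last's frame (mm); the nose leans back and is 13 high above this point at its blunt front. On release a spring ejector (2 N at first, 0.6 N after 36 mm, its full stroke) drives the block toeward within 0.2 s; past that it slides on by itself and off the seat
- thumb_plate (a point): centre of the top of the brass thumb plate, 25 long (along the last), 18 wide: x -63.5, y 0, 71 high in the last's frame (mm) when up, 64.5 when right down. The plate spans x -76 to -51
- catch (a joint): how far the thumb plate is pressed straight down, 0 up to 0.0065 m; it is sprung: about 2 N to start it moving, 5 N fully down
- large_last_a: one of a pair of ordinary large wooden lasts, 265 long, 94 wide, 120 tall, standing on its sole; bystander; origin under its middle
- large_last_b: the other large last of that pair (mirror image); bystander; origin under its middle
- hammer: shoemaker's hammer lying down, 270 long, wooden handle; bystander; origin under its middle
- tack_tin: open steel tin of tacks, 110 across, 95 tall; bystander; origin under its middle
- paste_tub: open white plastic tub of paste, 106 across, 85 tall; bystander; origin under its middle
- awl: awl lying beside the small last, wooden handle 70 long and 30 thick, 60 mm needle; bystander; origin under its middle
- wax_tin: flat round wax tin with a black lid, 71 across, 22 tall, beside the small last; bystander; origin under its middle
- brush: flat brush lying down, 170 long; bystander; origin under its middle

How it is judged:
On the way, in this order (a step that is already met when the one before it is completed fails the run):
1. the thumb plate is pressed down (value of joint catch above 0.0025 m).
2. the block has popped off its catch and is trapped by a finger on its seat (x of block in the frame of last between -0.013 and 0.013 m and y of block in the frame of last between -0.005 and 0.005 m and contact force between the fingers and block above 0.3 N), for 0.3 s.
At the end, for the whole second after the job is handed in: the block lies on its seat 10 to 36 mm down the ramp from where it started, within 5 mm of the middle, not tipped by more than 0.2 rad, at rest, and a finger holds it back against its spring with more than 0.3 N; the last stands on the bench. The thumb plate may be down or let up (all of step 2 and z of block in the frame of last between 0.05338 and 0.07738 m and angle between the z axis of block and the z axis of last, either way round below 0.2 rad and linear speed of block below 0.02 m/s and angle between last's own z axis and vertical below 0.1 rad and height (world z) of last below 0.008 m); the arm keeps its last pose, push and grip.
It fails at once if the block slides away (more than 45 mm towards the toe) (x of block in the frame of last above 0.022 m).
It fails at once if the block is lifted off its seat (z of block in the frame of last above 0.08138 m).
It fails at once if the last is lifted, tipped or shoved more than 30 mm (height (world z) of last above 0.012 m or angle between last's own z axis and vertical above 0.17 rad or distance of last from where it was at the start of the episode above 0.03 m).
It fails at once if something else on the bench is moved more than 20 mm (distance of any of large_last_a, large_last_b, hammer, tack_tin, paste_tub, awl, wax_tin, brush from where it was at the start of the episode above 0.02 m).
It also fails if it takes over 32 s, if anything falls off the work surface, if the arm or the gripper's body presses on something with over 40 N, if the wrist force passes 120 N, or if a joint passes its speed limit or range.

ROBOT

A 6-joint arm with a two-finger parallel gripper is mounted at the origin on the work surface. World frame = base frame: x ahead of the robot, y to its left, z up, the work surface at z = 0. Lengths are in m, angles in rad, forces in N, time in s.
With the tool pointing down it reaches from about 0.35 to 0.725 m from the base axis. Payload 6 kg.
Tool frame: the origin (TCP) lies midway between the tips of the shut fingers; the grasp point (between the pads) lies 19 mm behind it; z points along the fingers, y is the line along which they close (so a half turn about z gives the same grasp; the last joint's range is limited). The gripper opens to 85 mm and grips with 20 to 120 N. Pads are 22 mm wide; open, the fingers measure 114 mm over their backs; the gripper's body (76 mm by 85 mm) begins 54 mm behind the grasp point. The pads swing forward as they close: fully open they stand 13 mm farther back than shut.
Start: joints at [1.512, 0.04, 0.085, 0, -1.615, -0.334], TCP at [0.23, 0.554, 0.197] pointing down, gripper open.
Joint ranges: [-2.56, 2.56], [-1.29, 2.01], [-1.08, 1.49], [-3.29, 1.98], [-2.81, -0.18], [-2.99, 2.99]. Speed limits (rad/s): [2.57, 2.57, 3.01, 3.14, 3.14, 3.14].

INTERFACE

Orientations are given as a unit quaternion [w, x, y, z].
In Python, from workcell import r, vision gives the robot as it stands.
- The arm moves only by the tool carry_out, never from a script. Its argument "rows" is one flat list of numbers, 6 for each row, row after row: the shift along the tool's x, y, z in mm, then the turn, a rotation vector about the tool's x, y, z in rad. A call has 1 to 10 rows; each row shifts and turns the commanded pose from where the row before left it, along the tool's axes as they then stand; what a row does not reach is not made up. A row lasts 1/10 s, in which the tool goes at most 50 mm and 8.59 degrees, less where a joint would pass 70% of its speed; a pose out of reach is approached as far as the arm can. A call with a gripper value outside its range is refused whole. "hand" is the opening, from 0 (shut) to 1 (fully open), set as the call begins (left out, the last holds). The fingers move at their own pace and stop on an object; "force" is the grip in N (left out, the last holds). Time passes only in rows, so rows that do not move let the fingers close. It gives the time, the measured TCP pose, the force, the opening and the grip force at its end, in the units of the state.
- r.get_state(): the state, without advancing time (a new reading comes with each control period).
- vision.snapshot(name): name is "scene" or "side" or "wrist"; returns a dict with "color" (420x560x3 uint8, red, green, blue), "depth" (420x560 float32, m along the optical axis (not along the pixel's ray), 0 where there is no reading), "intrinsics" (3x3 intrinsics, pixels), "k1" (the pictures are not rectified: a ray, as slopes to the right and down, at radius r is drawn at 1 + k1 r^2 times it, then the intrinsics apply), "R" (3x3) and "t" (3): a world point X has camera coordinates R X + t; the wrist camera has in their place "mount" (4x4, takes a point from camera to tool coordinates, whose origin is the TCP and whose axes are the flange's). Camera axes: x right, y down, z forward; pixel columns grow to the right and rows downward; lengths in m; the calibration is good to about 2 mm. A picture is of the moment at which its call begins: read the wrist's pose just before it.
- r.hand_in(): hands the job in; it is judged then, once.
Trained networks look in a picture, given as the dict that the camera call returned (one of the last four; its "shot" number tells which), for a name from the list of things; names that differ only in an ending like _2 or _b are one class to them, and where a whole thing is asked for, a point or a joint stands for the part that bears it (a point fixed in the world has none). Each returns a list of dicts, best first, with "confidence" (0 to 1); they miss things now and then, are a little off and sometimes report something else, mostly with a low value. They report only what shows in the picture. A call takes as long as a camera call.
- vision.recognise(picture, query): "at" ([column, row] in pixels, amid what is visible of it).
- vision.silhouettes(picture, query): "mask" (420x560 bool, what is visible of it) and "at" ([column, row] in pixels, amid what is visible of it).
- vision.spot_point(picture, query): "at" ([column, row] in pixels: a listed point, or the origin of a listed thing).
The state is a dict: "t": time; "joint_pos": joint angles; "qvel": joint speeds; "effort": joint torques, N m; "ee_pos": TCP position; "tcp_rot": TCP orientation; "contact_force": force on the tool from outside, world axes, zero at the start; "torque": the same for the moment, N m; "grip_width": finger opening in m; "finger_force": force on a finger pad.
Only numpy, scipy, OpenCV 4.12 (cv2) and the standard library are available. Lean on these libraries where they do the work, as an engineer would, in place of code of your own. Each camera call takes 0.05 s, during which the arm holds its last target. There are 200 camera calls.

## Working session

There is one attempt and no reset: what is moved stays moved. The work goes in short steps, Python scripts to look and compute and a tool call to move; the robot and the scene stay as the last step left them, time stands still between calls to the robot, and variables do not carry over. Pictures are saved under pics/ and viewed, at most 10 in all, crops included, and the job is handed in when it is done.

Besides the shell and the picture viewer there is one more tool, called after "Emit:" by a JSON object that holds its "method" and its "body". carry_out: Moves the arm, as the interface text tells. Its arguments: {"type":"object","properties":{"rows":{"type":"array"},"hand":{"type":"number"},"force":{"type":"number"}},"required":["rows"]}

```bash
mkdir -p pics; cat > h.py <<'E'
import numpy as np, cv2
from workcell import r, vision
from scipy.spatial.transform import Rotation as Ro
def q2R(q): return Ro.from_quat([q[1],q[2],q[3],q[0]]).as_matrix()
def snap(n):
    s=r.get_state(); p=vision.snapshot(n)
    if n=='wrist':
        T=np.eye(4);T[:3,:3]=q2R(s['tcp_rot']);T[:3,3]=s['ee_pos']
        T=T@np.array(p['mount']); p['Rw']=T[:3,:3];p['tw']=T[:3,3]
    else:
        R=np.array(p['R']);p['Rw']=R.T;p['tw']=-R.T@np.array(p['t'])
    return p
def ray(p,px):
    K=np.array(p['intrinsics']);k=p['k1']
    d=np.array([(px[0]-K[0,2])/K[0,0],(px[1]-K[1,2])/K[1,1]]);u=d.copy()
    for _ in range(20): u=d/(1+k*(u@u))
    return p['Rw']@np.array([u[0],u[1],1.])
def at_z(p,px,z):
    d=ray(p,px);return p['tw']+d*(z-p['tw'][2])/d[2]
def at_d(p,px):
    c,w=int(round(px[0])),int(round(px[1]));a=p['depth'][max(w-1,0):w+2,max(c-1,0):c+2];a=a[a>0]
    return p['tw']+ray(p,px)*np.median(a) if a.size else None
def save(p,n): cv2.imwrite('pics/'+n,p['color'][:,:,::-1])
def tri(a,b):
    A=np.zeros((3,3));y=np.zeros(3)
    for p,px in (a,b):
        d=ray(p,px);d/=np.linalg.norm(d);M=np.eye(3)-np.outer(d,d);A+=M;y+=M@p['tw']
    return np.linalg.solve(A,y)
E
python3 - <<'E'
from h import *
np.set_printoptions(precision=4,suppress=True)
s=r.get_state();print(s['ee_pos'],s['tcp_rot'],s['grip_width'])
im=[]
Z=dict(step=.076,seat_end=.057,thumb_plate=.071,nose=.069)
for n in ('scene','side','wrist'):
    p=snap(n);im.append(p['color']);print(n,p['tw'],p['Rw'][:,2])
    for k in Z:
        for d in vision.spot_point(p,k)[:2]: print(k,np.round(d['at'],1),round(d['confidence'],2),at_z(p,d['at'],Z[k]),at_d(p,d['at']))
    for k in ('last','awl','wax_tin','large_last_a','tack_tin','paste_tub','hammer','brush'):
        for d in vision.recognise(p,k)[:2]:print(k,np.round(d['at'],1),round(d['confidence'],2),at_d(p,d['at']))
v=np.hstack(im[:2]);cv2.imwrite('pics/a.png',cv2.resize(v,(800,300),interpolation=cv2.INTER_AREA)[:,:,::-1])
cv2.imwrite('pics/b.png',im[0][:,:,::-1])
E
```

```text
[0.2295 0.554  0.1962] [ 0.0009  0.9808 -0.1951 -0.0001] 0.08550187624268978
scene [ 0.9968 -0.4786  1.0677] [-0.4292  0.3991 -0.8102]
step [303.1 233.4] 0.62 [ 0.5577 -0.0155  0.076 ] [ 0.5669 -0.0251  0.0967]
step [161.9 256.2] 0.34 [ 0.3756 -0.3027  0.076 ] [ 0.3453 -0.2941  0.0275]
seat_end [280.6 260.2] 0.57 [ 0.5669 -0.0986  0.057 ] [ 0.567  -0.0987  0.0573]
seat_end [148.8 309.4] 0.37 [ 0.4576 -0.3997  0.057 ] [ 0.4765 -0.4025  0.0923]
thumb_plate [306.4 226.3] 0.54 [0.5462 0.0073 0.071 ] [0.543  0.0108 0.0638]
nose [282.3 243.6] 0.48 [ 0.5412 -0.0691  0.069 ] [ 0.5397 -0.0678  0.0658]
last [287.  259.2] 0.83 [ 0.5761 -0.0863  0.0588]
awl [321.8 281.3] 0.89 [ 0.6637 -0.0547  0.0268]
wax_tin [266.9 231.9] 0.95 [ 0.4675 -0.0552  0.0231]
large_last_a [412.4 134.5] 0.84 [0.5407 0.4252 0.0948]
large_last_a [285.3 257.7] 0.71 [ 0.57   -0.0862  0.0581]
tack_tin [140.4 298.9] 0.95 [ 0.4091 -0.3974  0.0325]
paste_tub [202.  353.9] 0.94 [ 0.6167 -0.3732  0.0485]
hammer [152.3 245.6] 0.98 [ 0.3026 -0.294   0.0266]
hammer [308.1 146.8] 0.64 [0.3278 0.2312 0.0207]
brush [306.8 147.2] 0.64 
[... 345 characters left out ...]
12 -0.0929  0.0474]
awl [324.5 219.2] 0.73 [ 0.6527 -0.0632  0.0203]
wax_tin [280.2 239.4] 0.83 [ 0.4534 -0.0768  0.0199]
large_last_a [202.7 171.7] 0.82 [0.4412 0.4168 0.0767]
large_last_a [226.2 181.7] 0.76 [0.4867 0.313  0.061 ]
tack_tin [348.  292.3] 0.81 [ 0.3801 -0.4305  0.0927]
tack_tin [193.8 215.6] 0.21 [0.3015 0.2197 0.0156]
paste_tub [392.1 260.9] 0.89 [ 0.5759 -0.4002  0.0807]
paste_tub [326.4 221. ] 0.55 [ 0.6524 -0.0732  0.0181]
hammer [270.7 301.4] 0.62 [ 0.263  -0.291   0.0229]
hammer [392.2 259.1] 0.4 [ 0.6238 -0.3685  0.0475]
brush [194.5 213. ] 0.84 [0.309  0.2289 0.0193]
wrist [0.2975 0.5268 0.3732] [-0.2661  0.111  -0.9575]
brush [536.6  35.2] 0.57 [0.2739 0.2554 0.0169]
```

```bash
python3 - <<'E'
import cv2,numpy as np
a=cv2.imread('pics/b.png')
c=cv2.resize(a[190:310,220:380],(800,600),interpolation=cv2.INTER_CUBIC);cv2.imwrite('pics/c.png',c)
E
```

```text
(no output)
```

View pics/c.png

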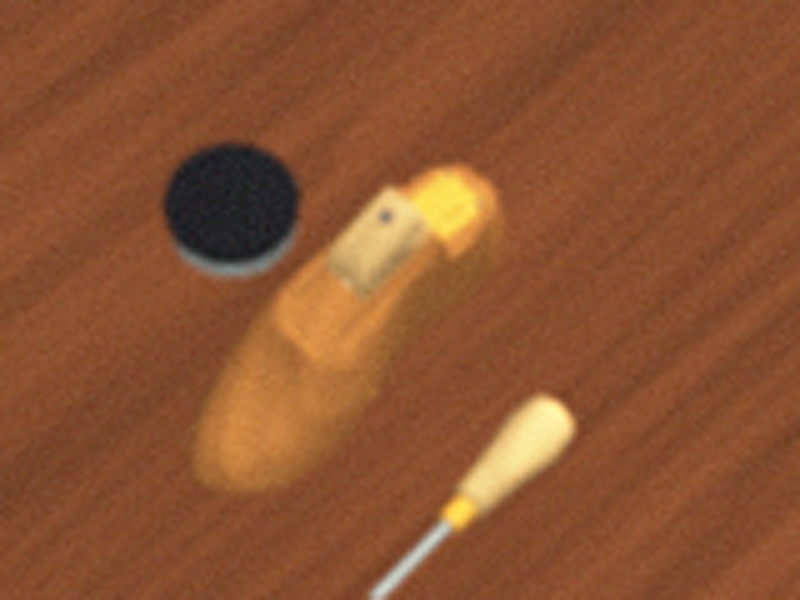

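View pics/a.png

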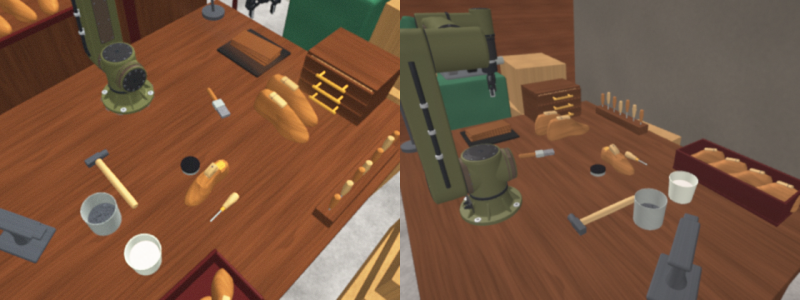

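The small last lies diagonally in the middle, its heel and brass plate at about (309,231) and its toe at about (265,284). The wax tin is on one side and the awl on the other. I'll move above it now for a close look.

Emit:
{"method": "carry_out", "body": {"rows": [38,31,-2,0,0,0,38,31,-2,0,0,0,38,31,-2,0,0,0,38,31,-2,0,0,0,38,31,-2,0,0,0,38,31,-2,0,0,0,38,31,-2,0,0,0,38,31,-2,0,0,0,38,31,-2,0,0,0,38,31,-2,0,0,0], "hand": 0.85}}

```text
t: 2.95
ee_pos: [0.4626, 0.1206, 0.2178]
tcp_rot: [-0.0, 0.981, -0.195, 0.0]
contact_force: [0.3, 0.5, 0.3]
grip_width: 0.0729
finger_force: 0.0
```

Emit:
{"method": "carry_out", "body": {"rows": [38,31,-2,0,0,0,38,31,-2,0,0,0,38,31,-2,0,0,0,38,31,-2,0,0,0,0,0,0,0,0,-0.14,0,0,0,0,0,-0.14,0,0,0,0,0,-0.14,0,0,0,0,0,-0.14,0,0,0,0,0,0]}}

```text
t: 3.85
ee_pos: [0.555, -0.0504, 0.2252]
tcp_rot: [0.0, 0.996, 0.084, -0.0]
contact_force: [0.2, 0.9, 0.2]
grip_width: 0.0727
finger_force: 0.0
```

```bash
python3 - <<'E'
from h import *
np.set_printoptions(precision=4,suppress=True)
s=r.get_state();print(s['t'],s['ee_pos'],q2R(s['tcp_rot']),s['grip_width'],s['joint_pos'],s['contact_force'])
Z=dict(step=.076,seat_end=.057,thumb_plate=.071,nose=.069,last=0,block=.069)
p=snap('wrist');save(p,'w1.png');print(p['tw'])
for k in Z:
    for d in vision.spot_point(p,k)[:2]: print(k,np.round(d['at'],1),round(d['confidence'],2),at_z(p,d['at'],Z[k]),at_d(p,d['at']))
for d in vision.silhouettes(p,'last')[:1]:
    m=d['mask'];print(m.sum())
E
```

```text
3.85 [ 0.555  -0.0504  0.2252] [[ 0.9859  0.1674  0.    ]
 [ 0.1674 -0.9859 -0.0001]
 [-0.      0.0001 -1.    ]] 0.07267748268133556 [ 0.2699 -0.0684  0.0283  0.0001 -1.6675  1.4692] [0.1872 0.8692 0.2356]
[ 0.6274 -0.0376  0.4013]
step [241.  182.7] 0.65 [ 0.5569 -0.0114  0.076 ] [ 0.5556 -0.0109  0.0703]
seat_end [320.4 193. ] 0.9 [ 0.5559 -0.0936  0.057 ] [ 0.5558 -0.0937  0.0564]
thumb_plate [227.3 180.6] 0.95 [0.5556 0.0028 0.071 ] [0.5554 0.0029 0.0703]
nose [292.6 191.7] 0.92 [ 0.5549 -0.0636  0.069 ] [ 0.5536 -0.0641  0.0628]
nose [288.6 174.6] 0.72 [ 0.5715 -0.0565  0.069 ] [ 0.5711 -0.0566  0.067 ]
last [291.6 180.4] 0.7 [ 0.5535 -0.0653  0.    ] [ 0.5653 -0.0609  0.0643]
block [264.2 187.1] 0.8 [ 0.5548 -0.0345  0.069 ] [ 0.5607 -0.0348  0.0962]
7889
```

View pics/w1.png

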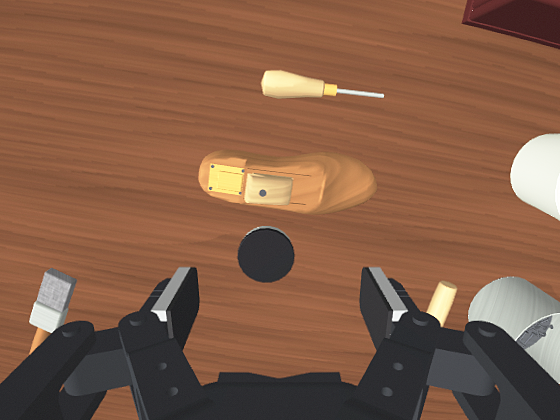

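The wrist view shows the plate at about (226,180), the block at about (265,188), the seat end at about (322,193), and the wax tin and awl clear of both. Next I'll refine the last's yaw from depth and colour.

```bash
python3 - <<'E'
from h import *
np.set_printoptions(precision=4,suppress=True)
p=snap('wrist')
def rect(m,z,name):
    m=m.astype(np.uint8);n,l,st,c=cv2.connectedComponentsWithStats(m)
    i=1+np.argmax(st[1:,4]);ct=cv2.findContours((l==i).astype(np.uint8),0,cv2.CHAIN_APPROX_NONE)[0][0][:,0]
    w=np.array([at_z(p,c,z)[:2] for c in ct])*1000
    (c,s,a)=cv2.minAreaRect(w.astype(np.float32));print(name,st[i,4],c,s,a)
hsv=cv2.cvtColor(p['color'],cv2.COLOR_RGB2HSV)
roi=np.zeros(p['depth'].shape,bool);roi[150:225,190:390]=1
print(hsv[175:187:5,215:240:8].reshape(-1,3).tolist(),hsv[200,300],hsv[180,260])
rect(roi&(abs(hsv[:,:,0].astype(int)-24)<4)&(hsv[:,:,1]>120)&(hsv[:,:,2]>190),.071,'plate')
H=np.zeros(p['depth'].shape)
for v in range(150,225):
    for u in range(190,390):
        if p['depth'][v,u]>0:H[v,u]=(p['tw']+ray(p,(u,v))*p['depth'][v,u])[2]
rect(H>.088,.094,'block')
m=H>.012
P=np.array([(p['tw']+ray(p,(u,v))*p['depth'][v,u]) for v,u in zip(*np.where(m))])
i=P[:,:2].mean(0);e=np.linalg.svd(P[:,:2]-i)[2][0] if len(P)<3e4 else 0
print(len(P),i,e,np.degrees(np.arctan2(e[1],e[0])),P.min(0),P.max(0))
# profile along centerline: x,z
for y in np.arange(.04,-.17,-.01):
    s=P[abs(P[:,1]-y)<.002]; 
    if len(s):print(round(y,3),s[:,0].min().round(4),s[:,0].max().round(4),s[:,2].max().round(4))
E
```

```text
[[25, 124, 254], [25, 123, 254], [26, 120, 254], [27, 117, 255], [26, 122, 254], [26, 120, 254], [25, 122, 254], [26, 121, 254], [26, 121, 254], [26, 115, 254], [25, 119, 254], [26, 120, 255]] [ 14 141 221] [ 19 100 226]
plate 366 (554.1732788085938, 5.3918256759643555) (33.08563232421875, 23.234304428100586) 87.73102569580078
block 933 (556.7374267578125, -36.393882751464844) (26.530431747436523, 34.76480484008789) 1.2989991903305054
9029 [ 0.5638 -0.0592] [ 0.0554 -0.9985] -86.82512357010592 [ 0.5266 -0.1634  0.0137] [0.5967 0.0356 0.1018]
0.03 0.5406 0.5746 0.0637
0.02 0.5347 0.579 0.0656
0.01 0.532 0.5806 0.0721
-0.0 0.5314 0.5817 0.0717
-0.01 0.5317 0.5817 0.0725
-0.02 0.5339 0.5813 0.1007
-0.03 0.5337 0.5815 0.0999
-0.04 0.5341 0.5819 0.0962
-0.05 0.5334 0.5838 0.092
-0.06 0.5328 0.5865 0.0854
-0.07 0.5324 0.5891 0.0661
-0.08 0.5282 0.5924 0.0633
-0.09 0.5267 0.595 0.0587
-0.1 0.5293 0.5964 0.0567
-0.11 0.5286 0.5967 0.0492
-0.12 0.5286 0.5959 0.0439
-0.13 0.5349 0.5948 0.0398
-0.14 0.5397 0.592 0.0342
-0.15 0.5445 0.5867 0.0299
-0.16 0.553 0.5759 0.0241
```

Emit:
{"method": "carry_out", "body": {"rows": [0,0,0,0,0,0.08,0,0,0,0,0,0.075,0.5,-7,20,0,0,0,0,0,30,0,0,0,0,0,30,0,0,0,0,0,20,0,0,0,0,0,10,0,0,0,0,0,0,0.05,0,0,0,0,0,0,0,0,0,0,0,0,0,0]}}

```text
t: 5.3
ee_pos: [0.556, -0.0437, 0.1163]
tcp_rot: [-0.025, 1.0, 0.006, 0.001]
contact_force: [0.5, 0.6, 0.4]
grip_width: 0.0728
finger_force: 0.0
```

```bash
python3 - <<'E'
from h import *
np.set_printoptions(precision=4,suppress=True)
s=r.get_state();print(s['t'],s['ee_pos'],q2R(s['tcp_rot']),s['grip_width'],s['contact_force'])
p=snap('wrist');save(p,'w2.png')
for k,z in dict(step=.076,seat_end=.057,thumb_plate=.071,nose=.069,block=.069).items():
    for d in vision.spot_point(p,k)[:2]: print(k,np.round(d['at'],1),round(d['confidence'],2),at_z(p,d['at'],z),at_d(p,d['at']))
for n in ('scene','side'):
    q=snap(n);save(q,n+'2.png')
E
python3 -c "
import cv2,numpy as np
a=cv2.imread('pics/scene2.png')[190:290,240:360];b=cv2.imread('pics/side2.png')[170:270,250:370]
cv2.imwrite('pics/d.png',cv2.resize(np.hstack([a,b]),(800,333),interpolation=cv2.INTER_CUBIC))"
```

```text
5.3 [ 0.556  -0.0437  0.1163] [[ 0.9999  0.0113  0.001 ]
 [ 0.0113 -0.9987  0.0492]
 [ 0.0016 -0.0491 -0.9988]] 0.07279187944390428 [0.5132 0.6239 0.4246]
step [235.8 224.4] 0.75 [ 0.5565 -0.0115  0.076 ] [ 0.5546 -0.0105  0.0705]
seat_end [353.7 220.5] 0.7 [ 0.5556 -0.0946  0.057 ] [ 0.5555 -0.0947  0.0567]
thumb_plate [219.3 223. ] 0.94 [0.5555 0.0011 0.071 ] [0.5553 0.0013 0.0704]
nose [311.2 222.8] 0.56 [ 0.5568 -0.0631  0.069 ] [ 0.5548 -0.0635  0.0627]
block [272.5 224.2] 0.8 [ 0.555  -0.0361  0.069 ] [ 0.5636 -0.0378  0.0947]
```

View pics/w2.png

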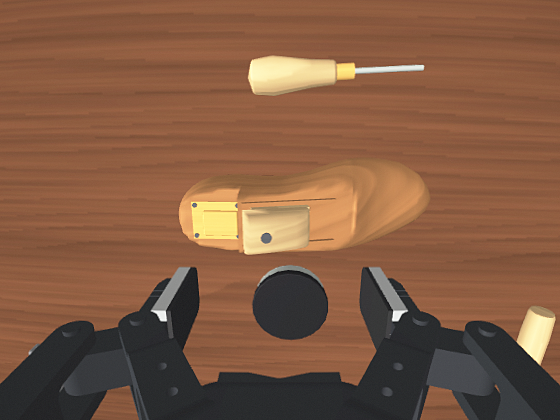

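View pics/d.png

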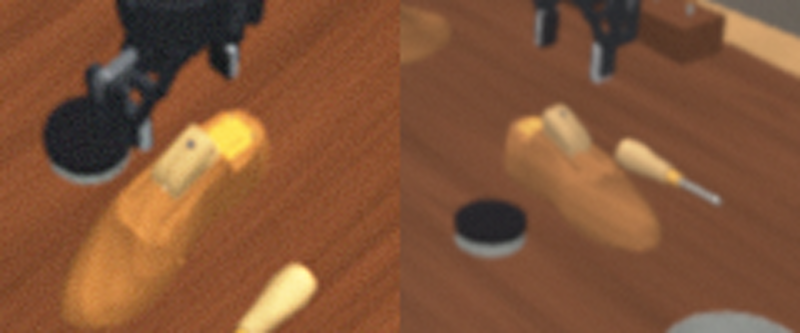

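The fingers' tips show at about (190,268) and (370,268), and the last lies parallel to the closing line. I'll measure the tips in the tool frame.

```bash
python3 - <<'E'
from h import *
np.set_printoptions(precision=1,suppress=True)
s=r.get_state();R=q2R(s['tcp_rot']);t=np.array(s['ee_pos'])
p=snap('wrist')
for row in (262,266,268,270,273,276,285):
  for c in (172,176,180,184,188,192,195,365,370,375,380,385):
    x=at_d(p,(c,row))
    if x is None: continue
    l=R.T@(x-t)*1000
    if l[2]<25: print(row,c,l)
E
```

```text
268 180 [ 10.6 -42.8 -46.4]
268 184 [ 10.9 -40.9 -47. ]
268 188 [ 10.7 -39.3 -46.6]
268 192 [ 10.6 -37.7 -46.3]
268 195 [  9.7 -36.9 -44.5]
268 365 [ 10.6  36.1 -46.2]
268 370 [ 10.9  38.  -46.7]
268 375 [ 10.8  40.2 -46.6]
268 380 [ 10.4  42.7 -45.8]
270 180 [ 10.8 -42.1 -48.8]
270 184 [ 10.6 -40.5 -48.4]
270 188 [ 10.9 -38.7 -48.9]
270 192 [ 10.8 -37.  -48.7]
270 195 [  8.8 -36.9 -44.6]
270 365 [ 10.4  35.7 -47.7]
270 370 [ 11.   37.5 -48.9]
270 375 [ 10.9  39.6 -48.8]
270 380 [ 11.1  41.6 -49.2]
273 176 [ 11.3 -42.7 -52.5]
273 180 [ 11.1 -41.1 -52.1]
273 184 [ 11.3 -39.4 -52.4]
273 188 [ 10.6 -38.1 -51.2]
273 192 [ 10.  -36.8 -49.8]
273 195 [  7.8 -36.7 -45.5]
273 365 [  9.4  35.6 -48.3]
273 370 [ 10.9  36.9 -51.4]
273 375 [ 11.   38.9 -51.6]
273 380 [ 11.3  40.7 -52.3]
276 172 [ 10.5 -44.  -53.8]
276 176 [ 11.3 -41.8 -55.3]
276 180 [ 11.3 -40.2 -55.2]
276 184 [ 11.2 -38.7 -55. ]
276 188 [ 10.6 -37.4 -53.8]
276 192 [  8.8 -36.8 -50.2]
276 195 [  6.5 -36.8 -45.7]
276 365 [  8.1  35.7 -48.7]
276 370 [ 10.9  36.2 -54.1]
276 375 [ 11.1  38.1 -54.6]
276 380 [ 11.2  40.  -54.7]
276 385 [ 11.1  42.1 -54.6]
285 172 [ 11.  -41.4 -62.1]
285 176 [ 11.3 -39.7 -62.5]
285 180 [ 11.1 -38.3 -62.1]
285 184 [ 10.7 -37.  -61.4]
285 188 [  7.9 -37.  -56.3]
285 192 [  5.1 -36.9 -51.1]
285 195 [  2.9 -36.8 -47.1]
285 365 [  4.3  35.8 -49.5]
285 370 [  8.   35.8 -56.3]
285 375 [ 11.2  36.  -62.1]
285 380 [ 11.1  38.  -61.9]
285 385 [ 11.4  39.7 -62.5]
```

```bash
python3 - <<'E'
from h import *
np.set_printoptions(precision=1,suppress=True)
s=r.get_state();R=q2R(s['tcp_rot']);t=np.array(s['ee_pos'])
for n,cs in (('side',[(c,w) for c in (289,290,291,292,293,294,306,307,308,309,310,311,312,313) for w in range(178,198,2)]),('scene',[(c,w) for c in (280,281,282,283,284,308,309,310,311) for w in range(205,240,3)])):
    p=snap(n);L=[]
    for px in cs:
        a=p['depth'][px[1],px[0]]
        if a<=0: continue
        x=p['tw']+ray(p,px)*a;l=R.T@(x-t)*1000
        if l[2]<25 and abs(l[0])<30 and abs(l[1])<65: L.append(np.r_[px,l])
    L=np.array(L)
    for sg in (-1,1):
        M=L[L[:,3]*sg>0]; print(n,sg,M[np.argsort(-M[:,4])][:8])
E
```

```text
side -1 [[294.  182.    1.7 -37.9 -46.4]
 [292.  182.   -6.2 -38.4 -48.3]
 [291.  182.  -10.3 -38.6 -49.3]
 [293.  182.   -6.6 -33.2 -50.7]
 [290.  180.   -7.6 -47.4 -51.9]
 [294.  180.   -0.2 -36.4 -54.7]
 [291.  180.  -10.3 -39.3 -56.1]
 [293.  180.   -4.8 -35.9 -56.1]]
side 1 [[312.  192.    1.7  48.6 -49.8]
 [307.  192.  -12.3  41.3 -50.5]
 [311.  192.   -2.4  48.5 -51. ]
 [310.  192.   -5.   46.8 -51. ]
 [309.  192.   -8.   45.5 -51.2]
 [308.  192.  -11.7  45.1 -52.1]
 [309.  190.   -6.   42.6 -56.2]
 [312.  190.    0.3  49.1 -57.4]]
scene -1 [[311.  208.    8.3 -46.8 -54. ]
 [310.  211.   12.5 -39.3 -54.1]
 [309.  211.   11.2 -37.3 -54.9]
 [308.  211.   11.1 -34.2 -58.1]
 [311.  205.    7.9 -47.2 -65.3]
 [310.  208.   12.2 -39.6 -65.7]
 [308.  208.    9.6 -35.8 -67.1]
 [309.  208.   11.9 -36.6 -68.7]]
scene 1 [[283.  235.    9.6  43.3 -43. ]
 [284.  232.   10.6  40.6 -54. ]
 [282.  232.    9.1  45.  -57.4]
 [281.  232.    7.7  46.7 -57.8]
 [283.  232.   13.   45.4 -62.6]
 [280.  232.    9.3  50.8 -64.6]
 [282.  229.    8.5  43.7 -68. ]
 [281.  229.    7.6  45.8 -69.4]]
```

```bash
python3 - <<'E'
from h import *
np.set_printoptions(precision=1,suppress=True)
s=r.get_state();R=q2R(s['tcp_rot']);t=np.array(s['ee_pos'])
p=snap('wrist');print(np.array(p['mount'])*1000, p['intrinsics'],p['k1'])
for px in [(280,376),(280,380),(280,390),(280,405),(230,380),(150,295),(180,290),(178,300),(165,310),(130,330),(185,360),(70,330),(195,290),(170,330),(160,350)]:
    x=at_d(p,px)
    print(px,p['depth'][px[1],px[0]]*1000, None if x is None else R.T@(x-t)*1000)
E
```

```text
[[   0.9 -957.6 -288.    73.5]
 [1000.     1.2   -0.7   -0.5]
 [   1.1 -288.   957.6 -176. ]
 [   0.     0.     0.  1000. ]] [[336.3   0.  279. ]
 [  0.  336.3 214.4]
 [  0.    0.    1. ]] -0.06572551617439049
(280, 376) 357.32242 [-196.5    0.5  115.9]
(280, 380) 82.66629 [  10.3   -0.3 -109.1]
(280, 390) 78.591125 [  11.1   -0.3 -113.2]
(280, 405) 74.249886 [  10.7   -0.3 -117.2]
(230, 380) 83.957436 [  10.4  -12.7 -109.3]
(150, 295) 127.65356 [  6.9 -50.3 -62.6]
(180, 290) 122.86657 [ 11.1 -37.2 -66. ]
(178, 300) 120.01198 [  9.3 -37.  -70.1]
(165, 310) 112.179085 [ 10.8 -38.7 -79. ]
(130, 330) 98.410904 [ 12.  -45.1 -91.8]
(185, 360) 79.292 [  17.4  -23.  -110.5]
(70, 330) 95.05541 [ 13.4 -62.  -94.6]
(195, 290) 145.61789 [  0.2 -37.1 -46.6]
(170, 330) 112.98599 [  3.5 -37.5 -79.7]
(160, 350) 84.23348 [  17.   -30.4 -106.5]
```

All three cameras agree that the fingertips sit about 46 mm behind the reported TCP, so I'll use the measured tips. I'll go down to just above the plate.

Emit:
{"method": "carry_out", "body": {"rows": [0,0.8,26,0,0,0,0,0.8,26,0,0,0,0,0.6,22,0,0,0,0,0.4,11,0,0,0,0,0,0,0,0,0,0,0,0,0,0,0]}}

```text
t: 6.5
ee_pos: [0.556, -0.0418, 0.0313]
tcp_rot: [-0.025, 1.0, 0.006, 0.0]
contact_force: [0.2, 0.4, 0.3]
grip_width: 0.0725
finger_force: 0.0
```

```bash
cat > m.py <<'E'
from h import *
import sys
np.set_printoptions(precision=4,suppress=True)
s=r.get_state();R=q2R(s['tcp_rot']);t=np.array(s['ee_pos'])
print(s['t'],t,s['contact_force'],s['torque'],s['grip_width'],s['finger_force'])
p=snap('wrist');K=sys.argv[1]
for k,z in dict(seat_end=.057,thumb_plate=.071,nose=.069,block=.069).items():
    for d in vision.spot_point(p,k)[:1]: print(k,np.round(d['at'],1),round(d['confidence'],2),at_z(p,d['at'],z),at_d(p,d['at']))
for y in (-36.8,36):print('tip',t+R@np.array([0,y,-46])/1e3)
q=snap('side');c=snap('scene');f=lambda a:cv2.resize(a,(400,400),interpolation=cv2.INTER_CUBIC)
cv2.imwrite('pics/%s.png'%K,np.hstack([f(p['color'][140:340,160:400]) ,f(q['color'][170:250,265:345])])[:,:,::-1])
E
python3 m.py e
```

```text
6.5 [ 0.556  -0.0418  0.0313] [0.1788 0.3822 0.3025] [-0.1629 -0.0242 -0.0077] 0.07247456543530134 0.0
seat_end [386.  273.1] 0.71 [ 0.5558 -0.0948  0.057 ] [ 0.5553 -0.0951  0.056 ]
thumb_plate [184.2 279.7] 0.56 [0.5558 0.0006 0.071 ] [ 0.5669 -0.0069  0.0916]
nose [319.3 280.7] 0.79 [ 0.5568 -0.0614  0.069 ] [ 0.5638 -0.0602  0.0822]
block [270.  282.5] 0.78 [ 0.5551 -0.0389  0.069 ] [ 0.5669 -0.0406  0.091 ]
tip [ 0.5555 -0.0073  0.0791]
tip [ 0.5564 -0.08    0.0755]
```

View pics/e.png

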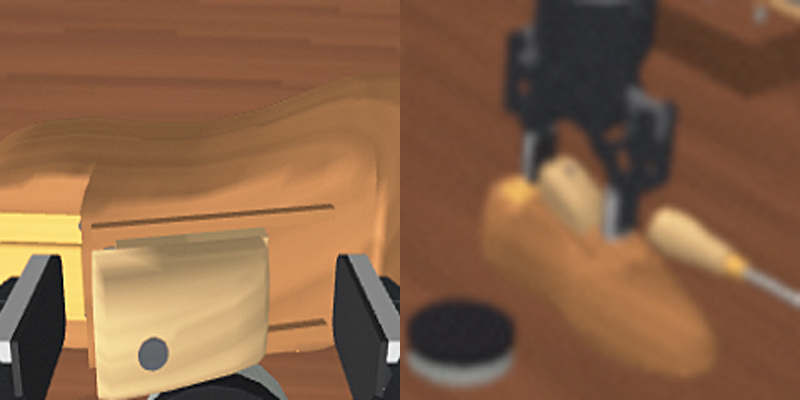

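The side view shows the heel finger over the plate and the toe finger ahead of the nose over the seat, so both are where they should be. I'll lower slowly and watch the force.

Emit:
{"method": "carry_out", "body": {"rows": [0,0.15,3,0,0,0,0,0.15,3,0,0,0,0,0,0,0,0,0]}}

```text
t: 7.15
ee_pos: [0.5557, -0.0416, 0.0242]
tcp_rot: [-0.025, 1.0, 0.006, 0.0]
contact_force: [-0.5, 0.5, 1.8]
grip_width: 0.0727
finger_force: 1.1
```

Emit:
{"method": "carry_out", "body": {"rows": [0,0.1,2,0,0,0,0,0,0,0,0,0]}}

```text
t: 7.35
ee_pos: [0.5557, -0.0417, 0.0224]
tcp_rot: [-0.025, 1.0, 0.006, 0.0]
contact_force: [-0.3, 0.1, 3.5]
grip_width: 0.0726
finger_force: 2.5
```

Emit:
{"method": "carry_out", "body": {"rows": [0,0.1,2,0,0,0,0,0,0,0,0,0]}}

```text
t: 7.55
ee_pos: [0.5557, -0.0417, 0.0205]
tcp_rot: [-0.025, 1.0, 0.006, 0.0]
contact_force: [0.2, 0.1, 4.1]
grip_width: 0.0727
finger_force: 3.0
```

Emit:
{"method": "carry_out", "body": {"rows": [0,0.05,1,0,0,0,0,0,0,0,0,0]}}

```text
t: 7.75
ee_pos: [0.5557, -0.0417, 0.0201]
tcp_rot: [-0.025, 1.0, 0.006, 0.0]
contact_force: [-0.9, -0.1, 7.4]
grip_width: 0.0726
finger_force: 4.5
```

Emit:
{"method": "carry_out", "body": {"rows": [0,0.05,1,0,0,0,0,0,0,0,0,0,0,0,0,0,0,0]}}

```text
t: 8.05
ee_pos: [0.5559, -0.0417, 0.0199]
tcp_rot: [-0.025, 1.0, 0.006, 0.001]
contact_force: [-3.2, 1.3, 11.8]
grip_width: 0.0724
finger_force: 6.6
```

```bash
python3 m.py f
```

```text
8.05 [ 0.5559 -0.0417  0.0199] [-3.175   1.3279 11.8303] [0.8312 1.3458 0.1708] 0.0724067790403757 6.605392560522887
seat_end [392.3 284. ] 0.75 [ 0.5558 -0.0947  0.057 ] [ 0.5636 -0.0899  0.0718]
thumb_plate [178.4 284.9] 0.87 [ 0.5592 -0.0008  0.071 ] [ 0.5664 -0.0057  0.0839]
nose [363.5 293.8] 0.84 [ 0.5572 -0.0792  0.069 ] [ 0.5635 -0.0766  0.0802]
block [310. 291.] 0.64 [ 0.5577 -0.0566  0.069 ] [ 0.5679 -0.0556  0.0872]
tip [ 0.5554 -0.0072  0.0677]
tip [ 0.5563 -0.0799  0.0641]
```

View pics/f.png

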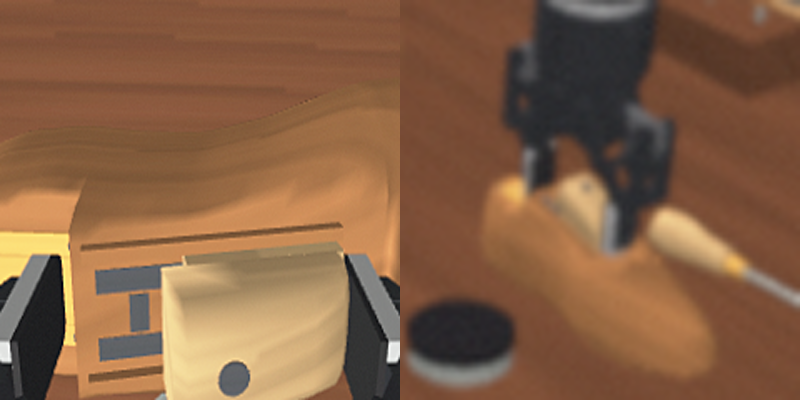

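The block has popped and rests against the toe finger. I'll ease off the excess push, let it settle, and check.

Emit:
{"method": "carry_out", "body": {"rows": [0,-0.05,-1,0,0,0,0,0,-0.5,0,0,0,0,0,0,0,0,0,0,0,0,0,0,0,0,0,0,0,0,0,0,0,0,0,0,0,0,0,0,0,0,0]}}

```text
t: 9.1
ee_pos: [0.5557, -0.0417, 0.0201]
tcp_rot: [-0.025, 1.0, 0.006, 0.0]
contact_force: [-0.4, 0.1, 7.1]
grip_width: 0.0725
finger_force: 3.8
```

```bash
python3 m.py g
```

```text
9.1 [ 0.5557 -0.0417  0.0201] [-0.3731  0.0677  7.1323] [0.3158 0.0918 0.0186] 0.0724918998767365 3.843318886720226
seat_end [391.3 278.6] 0.74 [ 0.5583 -0.094   0.057 ] [ 0.5635 -0.0907  0.0672]
thumb_plate [179.8 285.1] 0.92 [ 0.5589 -0.0013  0.071 ] [ 0.5663 -0.0064  0.0842]
nose [363.6 291.5] 0.95 [ 0.558  -0.0792  0.069 ] [ 0.5642 -0.0766  0.0801]
block [306.7 286.7] 0.72 [ 0.5595 -0.0552  0.069 ] [ 0.5684 -0.0544  0.0853]
tip [ 0.5552 -0.0072  0.0679]
tip [ 0.5561 -0.0799  0.0642]
```

View pics/g.png

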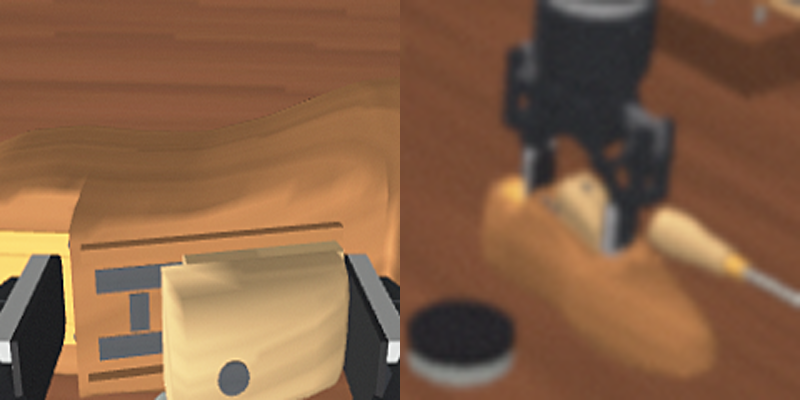

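The block is about 18 mm down the ramp, flat on its seat against the finger, and nothing else has moved. I'm handing in.

```bash
python3 -c "
from workcell import r
print(r.hand_in())"
```

```text
the job is handed in; nothing more can be done
None
```

The job is handed in: the plate is pressed, the block has popped off its catch about 18 mm down the ramp, and the toe finger is holding it on its seat; `hand_in()` returned no verdict, and the finger's force on the block was judged from the pictures, not measured.

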